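# Seat two lens cells in a barrel

### The job

Finish loading the lens barrel: stand the second lens cell upright in the mouth of the barrel and let go, then with the white pusher rod press it down the bore onto the first cell, and both on down until they bottom out firmly on the stop ring inside: lean on it with about 15 N at the end, never more than 25 N, or the glass cracks. Then stand the pusher back upright in its hole in the wooden block and let it go.

Things in the scene. Friction and masses are not known exactly. Their poses are not given: they have to be found in the camera images.
- barrel_mouth (a point): centre of the open mouth (its top plane) of the black upright lens barrel, 38 mm across, 85 mm high, clamped on a fixed 84x70 mm alloy base plate; z up. The mouth is a recess 31 mm wide, 5 mm deep; below it the bore is 27 mm wide. A stop ring deep in the bore, screwed to a different depth for each job (59 to 71 mm below the mouth) and not visible from outside, ends the travel
- first_cell (a point): centre (half-way up, on the axis) of the first lens cell, a silver ring 25 mm across and 14 mm high with a rubber O-ring, already part-way down the bore, its top about 29 to 37 mm below the mouth. The O-ring holds it; it slides under about 2 to 4 N. z along its axis
- second_cell (a point): centre (half-way up, on the axis) of the second lens cell, a silver sleeve 25 mm across, 28 mm high, glass set back in its ends, standing in a shallow black tray (4 mm floor) beside a flat lens ring. Tapered foot. Its O-ring (28 mm across, 12 mm above the foot) stops on the recess floor, foot about 16 mm below the mouth, and is pushed on past with 2 to 4 N (both cells: 4 to 8 N)
- pusher_grip (a point): centre of the black hand grip (28 mm across, 37 mm high) of the pusher: white rod 22 mm across, flat black rubber tip, 112 mm long overall; this point is 93.5 mm above the tip and 18.5 mm below the top, on the axis; z from tip to grip. It stands upright in the wooden block
- holder_hole (a point): centre of the top rim of the pusher's hole in the fixed wooden block (76x76 mm, 42 mm high): 27 mm wide, 32 mm deep; z up. With the pusher standing in it, pusher_grip is 61.5 mm above this point
There are look-alikes about, which are no part of the job. What is shaped like the part that bears pusher_grip but purple or yellow is not meant. Of the things shaped like the part that bears holder_hole, the wooden one is meant.

How it is judged (in metres and radians):
On the way, in this order (a step that is already met when the one before it is completed fails the run):
1. the second cell stands released in the mouth of the barrel (horizontal distance between second_cell and barrel_mouth below 0.003 m and z of second_cell in the frame of barrel_mouth below 0.004 m and angle between second_cell's own z axis and vertical below 0.2 rad and contact force between each of the fingers, pusher and cell_b below 0.1 N), for 0.2 s.
2. the pusher presses both cells, one on the other, firmly home (contact force between pusher and cell_b above 12 N and distance between second_cell and first_cell below 0.0225 m and z of first_cell in the frame of barrel_mouth below -0.05 m), for 0.2 s.
At the end, for the whole second after the job is handed in: both cells are down the bore, the second resting on the first (centres within 22.5 mm, 21 mm when touching; the first at least 50 mm below the mouth); the pusher is let go and stands upright and still in its hole, full depth (within 3.5 mm) (distance between second_cell and first_cell below 0.0225 m and z of first_cell in the frame of barrel_mouth below -0.05 m and horizontal distance between pusher_grip and holder_hole below 0.012 m and z of pusher_grip in the frame of holder_hole below 0.065 m and angle between pusher_grip's own z axis and vertical below 0.2 rad and contact force between the fingers and pusher below 0.1 N and linear speed of pusher below 0.02 m/s).
It fails at once if the pusher bears on the second cell with more than 25 N (contact force between pusher and cell_b above 25 N).
It also fails if it takes over 64 s, if anything falls off the work surface, if the arm or the gripper's body presses on something with over 40 N, if the wrist force passes 120 N, or if a joint passes its speed limit or range.

### The arm

A 6-joint arm with a two-finger parallel gripper is mounted at the origin on a cart in front of the work surface, level with it; the furniture and walls round the work are solid. World frame = base frame: x ahead of the robot, y to its left, z up, the work surface at z = 0. Lengths are in mm, angles in rad, forces in N, time in s.
With the tool pointing down it reaches from about 375 to 975 mm from the base axis. Payload 3.8 kg.
Tool frame: the origin (TCP) lies between the finger pads; the fingertips stand 11 mm ahead of it and the grasp point (between the pads) lies 8 mm behind it (env.finger_overhang is the x of the fingertips in the tool frame, in mm); x points along the fingers, z is the direction in which the jaws open and shut, and the axes are right-handed (so a half turn about x gives the same grasp; the last joint's range is limited). The gripper opens to 85 mm and grips with 20 to 120 N. Pads are 22 mm wide; open, the fingers measure 114 mm over their backs; the gripper's body (76 mm by 85 mm) begins 54 mm behind the grasp point. The pads swing forward as they close: fully open they stand 13 mm farther back than shut.
Start: joints at [-1.332, 0.264, 1.604, -0, 1.274, -0.037], TCP at [183.808, -649.486, 242.28] pointing down, gripper open.
Joint ranges: [-2.63, 2.63], [-0.94, 2.18], [0.31, 2.57], [-1.31, 4.45], [0, 2.66], [-2.55, 2.55]. Speed limits (rad/s): [2.57, 2.57, 3.14, 3.14, 3.14, 3.14].

### API

Orientations are given as a unit quaternion [w, x, y, z].
In Python, from workcell import env gives the robot as it stands. The module is installed in compiled form; this text tells all that it offers.
- The arm moves only by the shell command python3 -m pendant 'ROWS' [OPENING] [FORCE]. ROWS is JSON, a list of rows, each a list of 2 entries, a list of its own where there are three numbers: the shift along the tool's x, y, z in mm, then the turn about the tool's x in degrees. In form: [[[x, y, z], roll], ...]. A call has 1 to 20 rows; each row is the pose to reach, as a shift and turn from the pose commanded when the call began, along the tool's axes at that moment; what a row does not reach only later rows make up. A row lasts 1/10 s, in which the tool goes at most 50 mm and 8.59 degrees, less where a joint would pass 70% of its speed; a pose out of reach is approached as far as the arm can. A call with a gripper value outside its range is refused whole. OPENING is the finger opening in mm, from 0 to 85.4, set as the call begins (- or left out, the last holds). The fingers move at their own pace and stop on an object; FORCE is the grip in N (left out, the last holds). Time passes only in rows, so rows that repeat a pose let the fingers close. It gives the time, the measured TCP pose, the force and the opening at its end, in the units of the state.
- env.state(): the state, without advancing time (a new reading comes with each control period).
- env.snapshot(name): name is "scene" or "side" or "wrist"; returns a dict with "pixels" (400x640x3 uint8, red, green, blue), "fovy" (degrees; the focal length in pixels is half the picture's height over the tangent of half this angle, whatever the lens; pixels are square), "cx", "cy" (the principal point, pixels), "dist" ([k1, k2, p1, p2, k3] as OpenCV has them; the pictures are not rectified), "extrinsics" (4x4, takes a point from world to camera coordinates). Camera axes: x right, y down, z forward; pixel columns grow to the right and rows downward; lengths in mm; the calibration is good to about 2 mm. A picture is of the moment at which its call begins. There is no depth.
- env.sign_off(): hands the job in, once; it reports no verdict.
Trained networks look in the newest picture that a camera, given by its name, has taken for a name from the list of things; names that differ only in an ending like _2 or _b are one class to them, and where a whole thing is asked for, a point or a joint stands for the part that bears it (a point fixed in the world has none). Each returns a list of dicts, best first, with "p" (0 to 1); they miss things now and then, are a little off and sometimes report something else, mostly with a low value. They report only what shows in the picture. A call takes as long as a camera call. They do not tell look-alikes from the thing itself.
- env.boxes_of(camera, label): "xy" ([column, row] in pixels, amid what is visible of it).
- env.cut_out(camera, label): "mask" (400x640 bool, what is visible of it) and "xy" ([column, row] in pixels, amid what is visible of it).
The state is a dict: "time_s": time; "qpos": joint angles; "joint_velocities": joint speeds; "joint_efforts": joint torques, N m; "position": TCP position; "ee_rot": TCP orientation; "force": force on the tool from outside, world axes, zero at the start; "ft_torque": the same for the moment, N m; "gripper_width": finger opening in mm.
Only numpy, scipy, OpenCV 4.12 (cv2) and the standard library are available. Lean on these libraries where they do the work, as an engineer would, in place of code of your own. Each camera call takes 0.05 s, during which the arm holds its last target. There are 200 camera calls.

## Working session

There is one attempt and no reset: what is moved stays moved. The work goes in short steps, Python scripts to look and compute and a shell command to move; the robot and the scene stay as the last step left them, time stands still between calls to the robot, and variables do not carry over. Pictures are saved under pics/ and viewed, about 8 in all and at most 12, crops included, and the job is handed in when it is done.

```bash
mkdir -p pics
cat > h.py <<'E'
import numpy as np, cv2
from workcell import env
def snap(n,save=None):
    s=env.snapshot(n)
    if save: cv2.imwrite('pics/'+save,cv2.cvtColor(s['pixels'],cv2.COLOR_RGB2BGR))
    return s
def K(s):
    f=200/np.tan(np.radians(s['fovy'])/2); return np.array([[f,0,s['cx']],[0,f,s['cy']],[0,0,1.]])
def ray(s,xy):
    u=cv2.undistortPoints(np.array([[xy]],float),K(s),np.array(s['dist'],float))[0,0]
    E=np.array(s['extrinsics']);R=E[:3,:3];o=-R.T@E[:3,3];d=R.T@np.array([u[0],u[1],1]);return o,d/np.linalg.norm(d)
def atz(s,xy,z):
    o,d=ray(s,xy);return o+d*(z-o[2])/d[2]
def proj(s,p):
    E=np.array(s['extrinsics']);r=cv2.Rodrigues(E[:3,:3])[0]
    return cv2.projectPoints(np.array(p,float).reshape(-1,3),r,E[:3,3],K(s),np.array(s['dist'],float))[0][:,0]
E
python3 - <<'E'
from h import *
np.set_printoptions(precision=1,suppress=True)
Z=dict(barrel_mouth=85,second_cell=18,pusher_grip=103.5,holder_hole=42)
ims=[]
for c in ['scene','side']:
    s=snap(c,c+'0.png');ims.append(s['pixels'])
    for l,z in Z.items():
        for d in env.boxes_of(c,l)[:5]: print(c,l,round(d['p'],2),np.array(d['xy']),atz(s,d['xy'],z))
v=np.vstack(ims);cv2.imwrite('pics/a.png',cv2.cvtColor(cv2.resize(v,(480,600),interpolation=cv2.INTER_AREA),cv2.COLOR_RGB2BGR))
st=env.state();print(st['position'],st['ee_rot'],st['force'],env.finger_overhang)
E
```

```text
scene barrel_mouth 0.56 [338.5 204.3] [521.4  45.8  85. ]
scene second_cell 0.44 [416.6 201.5] [ 506.7 -229.2   18. ]
scene pusher_grip 0.85 [330.2 210.4] [479.4 102.7 103.5]
scene pusher_grip 0.84 [284.4 213.2] [531.3 204.5 103.5]
scene pusher_grip 0.79 [318.8 236.8] [392.9 196.  103.5]
scene holder_hole 0.96 [163.3 236. ] [697.  461.4  42. ]
scene holder_hole 0.56 [291.5 236.4] [514.4 196.   42. ]
side barrel_mouth 0.62 [313.2 192.4] [577.3  80.2  85. ]
side second_cell 0.5 [364.4 166.4] [ 497.8 -245.7   18. ]
side pusher_grip 0.86 [356.9 219.9] [438.4 207.  103.5]
side pusher_grip 0.78 [341.5 207. ] [484.9 161.1 103.5]
side pusher_grip 0.64 [313.4 212. ] [543.1 202.7 103.5]
side holder_hole 0.69 [199.6 290.9] [708.9 469.5  42. ]
side holder_hole 0.67 [313.7 236.3] [538.7 212.6  42. ]
[ 183.8 -649.5  242.3] [ 0.6  0.4  0.6 -0.4] [ 0.3  0.8 -0.1] 11.0
```

View pics/scene0.png

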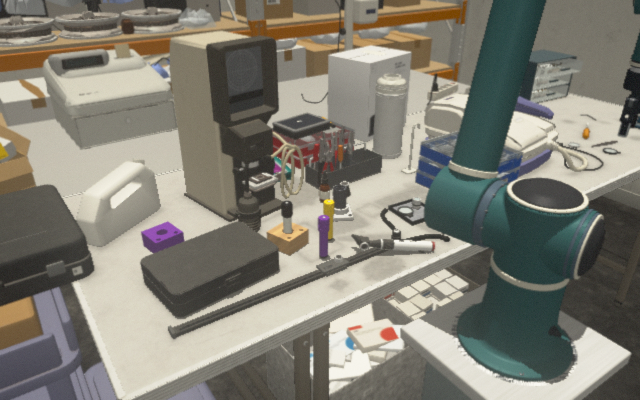

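View pics/side0.png

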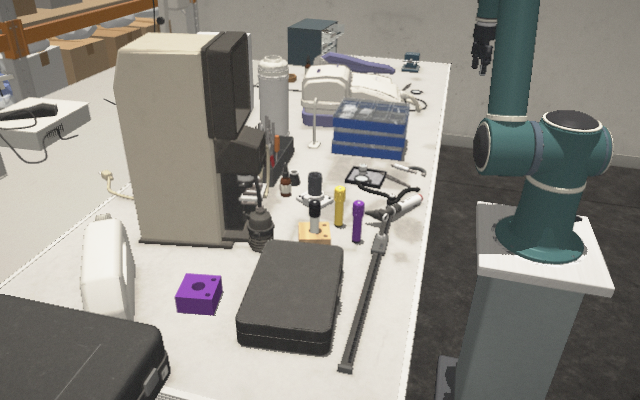

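Scene picture: wooden block (288,236) with the black-gripped pusher (287,213). The yellow (328,207) and purple (323,235) pushers and the purple block (162,236) are look-alikes. The black barrel is at (343,200) and the tray at (408,211). In the side picture the pusher is at (314,212), the barrel at (315,185) and the tray at (366,176). The black/white pusher in the wooden block fits the description. I'll confirm it in one crop.

Run:
```python
from h import *
np.set_printoptions(precision=1,suppress=True)
a=cv2.imread('pics/scene0.png')[170:260,240:440];b=cv2.imread('pics/side0.png')[160:250,230:430]
cv2.imwrite('pics/crop1.png',np.vstack([cv2.resize(a,(660,297),interpolation=cv2.INTER_CUBIC),cv2.resize(b,(660,297),interpolation=cv2.INTER_CUBIC)]))
S={c:snap(c) for c in['scene','side']}
def tri(p,q):
    A=np.zeros((3,3));B=np.zeros(3)
    for c,x in(('scene',p),('side',q)):
        o,d=ray(S[c],x);M=np.eye(3)-np.outer(d,d);A+=M;B+=M@o
    return np.linalg.solve(A,B)
print('push',tri((284.4,213.2),(313.4,212)));print('hole',tri((291.5,236.4),(313.7,236.3)))
print('barrel',tri((338.5,204.3),(313.2,192.4)));print('cell',tri((416.6,201.5),(364.4,166.4)))
for l in ['second_cell','barrel_mouth']:
  for c in S:
    for d in env.cut_out(c,l): print(l,c,d['p'],d['xy'],d['mask'].sum())
```

```text
push [544.5 196.3  97.1]
hole [548.4 176.2  16.9]
barrel [602.8 -15.   30.2]
cell [ 492.8 -214.7   30.9]
second_cell side 0.58 [364.8, 167.1] 81
barrel_mouth scene 0.77 [339.3, 204.8] 520
barrel_mouth side 0.93 [311.4, 193.8] 612
```

View pics/crop1.png

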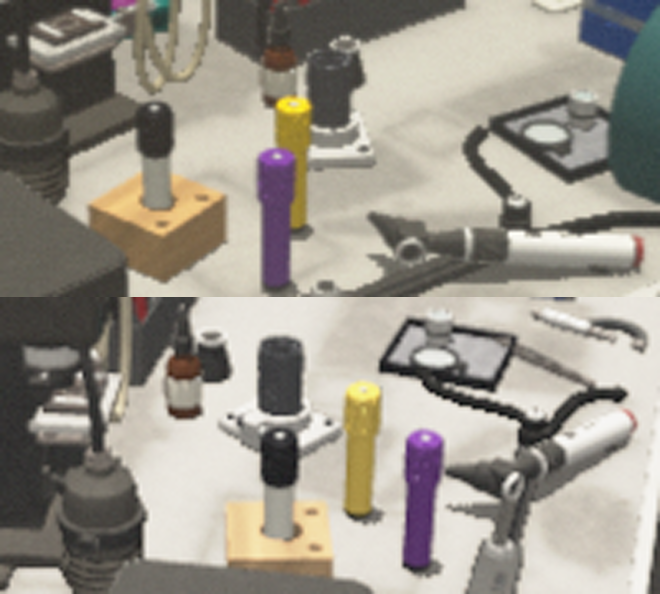

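The crop confirms it. Top: black grip on a white rod in the wooden block (155,150). Yellow (293,150) and purple (277,210) are look-alikes. The barrel top is at (330,65), and the cell (583,102) stands at the tray's edge next to the flat ring (545,135).

```bash
cat >> h.py <<'E'
from scipy.spatial.transform import Rotation as Ro
def tool():
    st=env.state();w=st['ee_rot'];R=Ro.from_quat([w[1],w[2],w[3],w[0]]).as_matrix();return np.array(st['position']),R
def go(t):
    p,R=tool();return R.T@(np.array(t)-p)
E
python3 - <<'E'
from h import *
np.set_printoptions(precision=2,suppress=True)
S={c:snap(c) for c in['scene','side']}
def tri(p,q):
    A=np.zeros((3,3));B=np.zeros(3)
    for c,x in(('scene',p),('side',q)):
        o,d=ray(S[c],x);M=np.eye(3)-np.outer(d,d);A+=M;B+=M@o
    return np.linalg.solve(A,B)
print('yellow',tri((329,200),(340,188)));print('purple',tri((323.5,217),(359,203)))
print('mouth',tri((340,187),(315,174)))
p,R=tool();print(p,R,go([493,-215,260]))
s=snap('wrist','w0.png');E=np.array(s['extrinsics']);print(s['fovy'],'cam in tool',R.T@(-E[:3,:3].T@E[:3,3]-p),'axis',R.T@E[:3,:3].T)
E
```

```text
yellow [505.76  88.28 115.47]
purple [445.8  146.56 113.82]
mouth [598.78 -16.15  87.51]
[ 183.76 -649.51  242.29] [[-0.    0.96  0.27]
 [-0.    0.27 -0.96]
 [-1.   -0.    0.  ]] [ -17.73  415.86 -333.89]
63.09701999280558 cam in tool [-132.91   75.45   -0.18] axis [[-0.   -0.3   0.95]
 [ 0.   -0.95 -0.3 ]
 [ 1.    0.    0.  ]]
```

```bash
python3 -m pendant '[[[-17,60,-48],0],[[-17,100,-80],0],[[-17,140,-112],0],[[-17,180,-144],0],[[-17,220,-176],0],[[-17,260,-208],0],[[-17,300,-240],0],[[-17,340,-272],0],[[-17,380,-304],0],[[-17,416,-334],0],[[-17,416,-334],0],[[-17,416,-334],0],[[-17,416,-334],0]]'
python3 - <<'E'
from h import *
np.set_printoptions(precision=2,suppress=True)
s=snap('wrist','w1.png');print(tool()[0])
for d in env.cut_out('wrist','second_cell'):
    ys,xs=np.nonzero(d['mask']);print(d['p'],d['xy'],d['mask'].sum(),xs.min(),xs.max(),ys.min(),ys.max(),atz(s,d['xy'],25))
E
```

```text
time_s: 2.25
position: [493.4, -214.2, 259.3]
ee_rot: [0.565, 0.426, 0.564, -0.426]
force: [-0.9, 0.4, 0.0]
gripper_width: 85.3
[ 492.97 -214.98  259.31]
0.91 [334.0, 165.9] 458 322 345 154 179 [ 500.46 -223.94   25.  ]
```

View pics/w1.png

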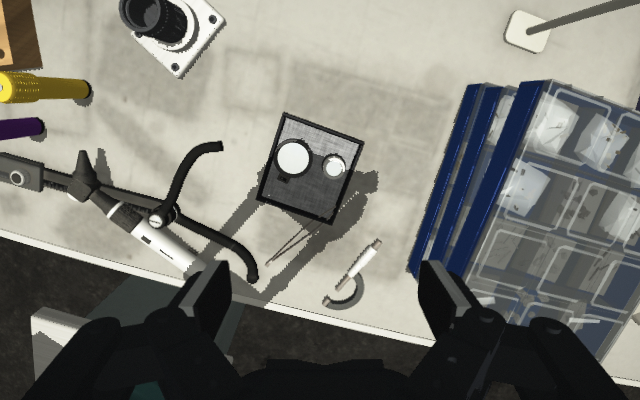

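Run:
```python
from h import *
np.set_printoptions(precision=2,suppress=True)
print(np.array(env.state()['qpos']),go([500.5,-224,150]))
```

```text
[-0.46 -0.01  1.88 -0.    1.27  0.84] [109.28   5.24  10.29]
```

```bash
python3 -m pendant '[[[10,1,1],-8],[[20,1,2],-16],[[30,2,3],-24],[[40,2,4],-32],[[50,3,5],-40],[[60,3,6],-48],[[70,3,7],-56],[[80,4,8],-64],[[90,4,9],-72],[[100,5,10],-80],[[109,5,10],-88],[[109,5,10],-96],[[109,5,10],-100],[[109,5,10],-100],[[109,5,10],-100]]' 50
python3 - <<'E'
from h import *
np.set_printoptions(precision=2,suppress=True)
s=snap('wrist','w2.png');p,R=tool();print(p,R[:,2])
for d in env.cut_out('wrist','second_cell'):
    ys,xs=np.nonzero(d['mask']);print(d['p'],d['xy'],d['mask'].sum(),xs.min(),xs.max(),ys.min(),ys.max(),atz(s,d['xy'],25))
for z in(32,4): # predicted outline for a cell at guess
    c=np.array([500.5,-224,z]);a=np.linspace(0,6.28,60);q=proj(s,np.c_[c[0]+12.5*np.cos(a),c[1]+12.5*np.sin(a),0*a+z]);print(z,q.min(0),q.max(0))
print('tip',proj(s,[p-[0,0,11]]))
E
```

```text
time_s: 3.85
position: [500.2, -224.2, 150.4]
ee_rot: [0.69, -0.157, 0.69, 0.157]
force: [-0.3, 0.3, -0.3]
gripper_width: 50.2
[ 500.3  -223.99  150.42] [0.9  0.43 0.  ]
0.8 [324.3, 197.8] 919 309 341 177 212 [ 499.58 -224.97   25.  ]
32 [310.35 184.65] [341.33 214.31]
4 [311.67 176.78] [339.8  203.93]
tip [[326.21 262.94]]
```

View pics/w2.png

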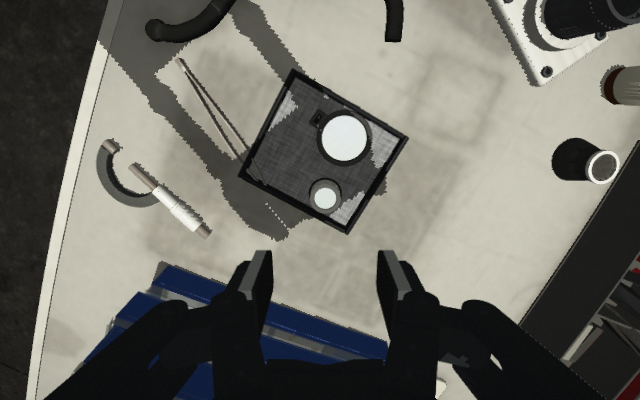

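The wrist picture shows the cell at (325,196) and the ring at (345,137). The predicted outline of a cell at (500.5,-224) matches the mask within 1 px, so I'll descend and grip.

```bash
python3 -m pendant '[[[25,0,0],0],[[50,0,0],0],[[75,0,0],0],[[95,0,0],0],[[110,0,0],0],[[118,0,0],0],[[121,0,0],0],[[121,0,0],0],[[121,0,0],0]]' && python3 -m pendant '[[[0,0,0],0],[[0,0,0],0],[[0,0,0],0],[[0,0,0],0],[[0,0,0],0],[[0,0,0],0],[[0,0,0],0],[[0,0,0],0]]' 15 40
```

```text
time_s: 4.85
position: [501.5, -223.5, 30.3]
ee_rot: [0.69, -0.158, 0.689, 0.157]
force: [0.6, -0.4, 0.3]
gripper_width: 50.1
time_s: 5.65
position: [501.4, -223.4, 30.4]
ee_rot: [0.69, -0.158, 0.689, 0.158]
force: [-0.7, 0.3, 6.1]
gripper_width: 23.1
```

```bash
python3 -m pendant '[[[-15,0,0],0],[[-40,0,0],0],[[-80,0,0],0],[[-120,0,0],0],[[-160,0,0],0],[[-175,0,0],0],[[-175,0,0],0],[[-175,0,0],0]]'
python3 - <<'E'
from h import *
np.set_printoptions(precision=2,suppress=True)
print(go([599,-16,205]))
E
```

```text
time_s: 6.45
position: [499.9, -222.7, 203.1]
ee_rot: [0.689, -0.157, 0.69, 0.158]
force: [0.1, -0.6, -1.2]
gripper_width: 23.1
[ -1.9  142.94 179.21]
```

```bash
python3 -m pendant '[[[-2,20,25],0],[[-2,48,60],0],[[-2,76,95],0],[[-2,104,130],0],[[-2,130,163],0],[[-2,143,179],0],[[-2,143,179],0],[[-2,143,179],0],[[-2,143,179],0]]'
python3 - <<'E'
from h import *
np.set_printoptions(precision=2,suppress=True)
s=snap('wrist','w3.png');p,R=tool();print(p,R[:,2])
for l in('barrel_mouth','second_cell'):
  for d in env.cut_out('wrist',l):
    ys,xs=np.nonzero(d['mask']);print(l,d['p'],d['xy'],d['mask'].sum(),xs.min(),xs.max(),ys.min(),ys.max(),atz(s,d['xy'],85))
a=np.linspace(0,6.28,60)
q=proj(s,np.c_[599+19*np.cos(a),-16+19*np.sin(a),0*a+85]);print('mouth pred',q.min(0),q.max(0))
q=proj(s,np.c_[p[0]+12.5*np.cos(a),p[1]+12.5*np.sin(a),0*a+p[2]-25]);print('foot pred',q.min(0),q.max(0))
E
```

```text
time_s: 7.35
position: [598.2, -17.3, 204.4]
ee_rot: [0.688, -0.157, 0.691, 0.158]
force: [-0.8, -0.3, -0.9]
gripper_width: 23.0
[598.46 -17.49 204.94] [ 0.9   0.43 -0.  ]
barrel_mouth 0.68 [326.1, 176.6] 5655 277 376 127 227 [590.07  -0.04  85.  ]
second_cell 0.63 [323.5, 265.5] 3045 298 350 229 298 [622.39 -71.74  85.  ]
mouth pred [303.94 175.68] [350.89 220.69]
foot pred [302.65 229.96] [349.59 272.57]
```

View pics/w3.png

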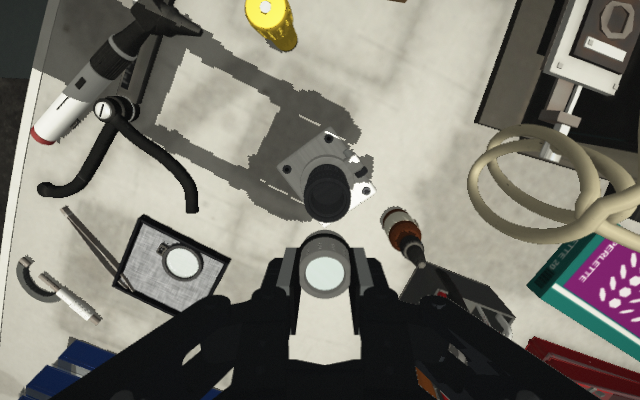

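The barrel mouth is at about (327,198), where it was predicted. The cell is held upright at (325,265). Next is an enlarged overlay for millimetre accuracy.

Run:
```python
from h import *
np.set_printoptions(precision=2,suppress=True)
s=snap('wrist');P=np.array([env.state()['position'] for _ in range(5)]);print(P)
p,R=tool();im=s['pixels'].astype(float)/255
im=(np.clip(im,0,1)**.45*255).astype(np.uint8)[130:330,225:425]
im=cv2.cvtColor(cv2.resize(im,(800,800),interpolation=cv2.INTER_CUBIC),cv2.COLOR_RGB2BGR)
a=np.linspace(0,2*np.pi,60)
def circ(x,y,z,r,col):
    q=(proj(s,np.c_[x+r*np.cos(a),y+r*np.sin(a),0*a+z])-[225,130])*4+2
    cv2.polylines(im,[q.astype(int)],True,col,1)
circ(599,-16,85,19,(0,255,0));circ(599,-16,85,15.5,(0,255,255))
circ(p[0],p[1],p[2]+2,12.5,(0,0,255));circ(p[0],p[1],p[2]-26,12.5,(255,0,255));circ(599,-16,80,13.5,(255,255,0))
cv2.imwrite('pics/o3.png',im[:600 if 0 else 800][100:700])
```

```text
[[599.15 -17.5  206.09]
 [599.15 -17.5  206.09]
 [599.15 -17.5  206.09]
 [599.15 -17.5  206.09]
 [599.15 -17.5  206.09]]
```

View pics/o3.png

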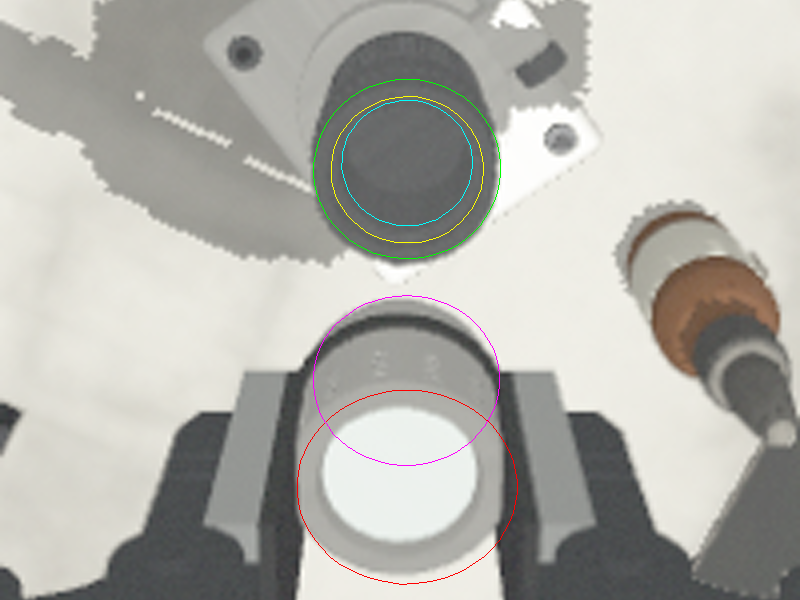

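Run:
```python
from h import *
np.set_printoptions(precision=2,suppress=True,linewidth=200)
s=snap('wrist');g=s['pixels'].astype(int).sum(2)
print('col326 rows160-232',g[160:232,325:328].mean(1).astype(int))
for r in(190,197,204): print('row',r,'cols298-356',g[r-1:r+2,298:357].mean(0).astype(int))
def c(r,z):
    a=np.linspace(0,2*np.pi,90);q=proj(s,np.c_[599+r*np.cos(a),-16+r*np.sin(a),0*a+z]);return q.min(0),q.max(0)
for r,z in((19,85),(15.5,85),(15.5,80),(13.5,80),(13.5,52)):print(r,z,c(r,z))
```

```text
col326 rows160-232 [337 335 268  92 106 102 104 105  98  89  90  94 102  95  98  97 109 120 119 118  94 102 109 115 112 110 113 111 106 106 107 110 108 110 110 109 111 108 107 109 109 107 105  95  94  96  91  94  96
  97  94  97 101 117 129 108  95 117 125 117 216 577 740 704 626 635 637 638 627 523 264 265]
row 190 cols298-356 [358 356 332 321 253  95 100 117 117 110 105 101 100 103 110 108 109 109 111 109 113 112 112 113 110 108 110 106 109 109 107 108 107 110 108 111 112 111 108 111 107 106  97 100 107 104 109 114 114
 108 257 619 738 728 751 750 751 753 754]
row 197 cols298-356 [261 287 327 334 266 115 113 114 104  98 107 100  85  87  88  91 102 104 106 107 108 106 110 107 109 111 114 107 108 111 106 110 107 107 107 109 106 113 104 103  93  89  89  89 101 112 138 108 114
 118 196 545 750 750 751 754 754 753 752]
row 204 cols298-356 [262 264 266 265 259 201 115 115 115 105  95 106 107  98  89  88  92  93  94  93  93  90  93  95  93  93  95  93  97  96  92  95  92  88  89  91  92  89  93  91  88  92 100 108 109  98 103 114 116
 173 497 753 752 752 744 726 691 572 629]
19 85 (array([302.64, 174.24]), array([349.36, 219.08]))
15.5 85 (array([306.94, 178.53]), array([345.06, 215.1 ]))
15.5 80 (array([307.25, 177.12]), array([344.7 , 213.11]))
13.5 80 (array([309.67, 179.52]), array([342.28, 210.86]))
13.5 52 (array([311.03, 172.31]), array([340.7 , 201.05]))
```

```bash
python3 -m pendant '[[[25,0.6,0.7],0],[[55,0.6,0.7],0],[[75,0.6,0.7],0],[[88,0.6,0.7],0],[[92,0.6,0.7],0],[[92,0.6,0.7],0],[[92,0.6,0.7],0]]'
python3 - <<'E'
from h import *
np.set_printoptions(precision=2,suppress=True,linewidth=200)
F=[];P=[]
for i in range(4):
    s=snap('wrist','w4.png' if i==0 else None);st=env.state();F.append(st['force']);P.append(st['position'])
print(np.mean(F,0),np.mean(P,0))
p=np.mean(P,0)
im=s['pixels'].astype(float)/255
im=(np.clip(im,0,1)**.45*255).astype(np.uint8)[150:350,225:425]
im=cv2.cvtColor(cv2.resize(im,(800,800),interpolation=cv2.INTER_CUBIC),cv2.COLOR_RGB2BGR)
cv2.imwrite('pics/o4.png',im[100:700])
E
```

```text
time_s: 8.3
position: [601.0, -15.8, 115.6]
ee_rot: [0.69, -0.158, 0.689, 0.158]
force: [-0.1, 0.1, -0.9]
gripper_width: 23.0
[ 0.14 -0.27 -0.32] [601.03 -15.67 115.74]
```

View pics/o4.png

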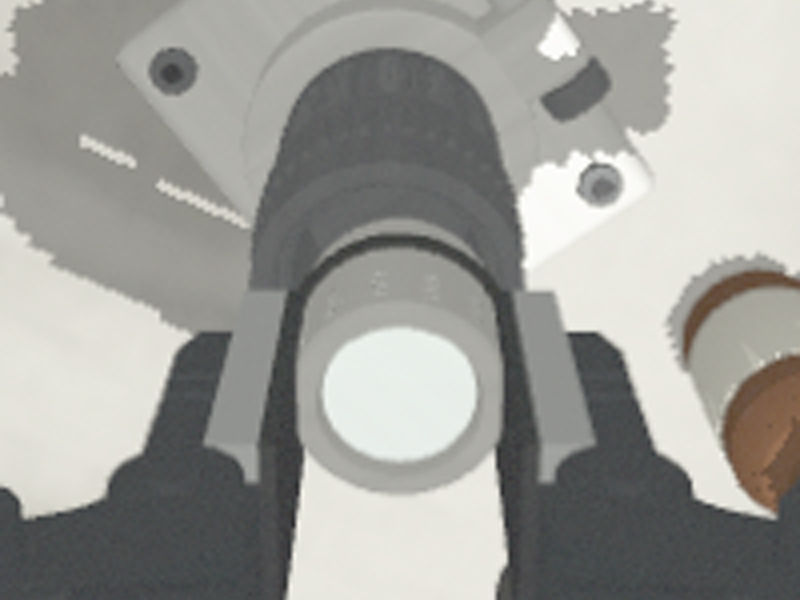

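Run:
```python
from h import *
np.set_printoptions(precision=2,suppress=True,linewidth=200)
s=snap('wrist');g=s['pixels'].astype(int).sum(2)
for c in(320,322,324):print(c,'rows208-240',g[208:241,c])
for r in(224,228,232):print(r,'cols280-304',g[r,280:305],'350-362',g[r,344:362])
st=env.state();p,R=tool();a=np.linspace(0,2*np.pi,180)
def b(x,y,z,r):
    q=proj(s,np.c_[x+r*np.cos(a),y+r*np.sin(a),0*a+z]);return q.min(0),q.max(0)
print(p)
for n,t in(('mouth19',(p[0],p[1],85,19)),('mouth15.5',(p[0],p[1],85,15.5)),('oring',(p[0],p[1],p[2]-14,14)),('oring-',(p[0],p[1],p[2]-12,14)),('foot11',(p[0],p[1],p[2]-26,11)),('top',(p[0],p[1],p[2]+2,11.8))):print(n,b(*t))
```

```text
320 rows208-240 [ 88  88  90  83  91  88  83  91 107 104 112 110 114 100  98 102 108 109 108 101  99 120 221 251 238 119  39  46  63 160 253 254 256]
322 rows208-240 [ 98  95  90  90  93  89  95  94 112 120 114 114 111  91 104 106 109 105 101  99 104 154 252 253 236 124  40  44  80 205 251 248 253]
324 rows208-240 [ 95  91  89  91  94  94  91  92 117 114 116 116 110  98 108 105 105 101  98  96 113 153 253 250 240 123  40  40  80 204 250 250 251]
224 cols280-304 [213 212 287 310 327 334 336 335 322 307 224  99  93  80  80  79  77  83  98 106 108 110 106 113 110] 350-362 [108 104  87  84  87  83  91  94  97 121 252 506 709 740 737 734 730 727]
228 cols280-304 [476 480 478 464 281 316 309 318 317 183  88  81  81  84  95 104 102 103 106 110 103 102 100  98  99] 350-362 [106 107 107 107 106 107  86  89  87  87 191 537 733 737 737 737 737 735]
232 cols280-304 [219 216 222 224 219 220 249 454 297  85  88  96 115 106 103 103 104  98  89  85  93  86  95 104 103] 350-362 [ 94  98  98 103 107 103 105 107 103  87  84 194 530 727 727 730 733 735]
[600.59 -15.58 115.29]
mouth19 (array([290.65, 213.37]), array([359.82, 276.48]))
mouth15.5 (array([297.02, 219.55]), array([353.45, 271.03]))
oring (array([297.46, 234.08]), array([353.23, 284.17]))
oring- (array([297.15, 235.71]), array([353.58, 286.27]))
foot11 (array([304.77, 230.42]), array([345.75, 267.65]))
top (array([299.58, 252.78]), array([351.38, 298.38]))
```

```bash
python3 -m pendant '[[[0,-1.2,-1.5],0],[[4,-1.2,-1.5],0],[[8,-1.2,-1.5],0],[[10,-1.2,-1.5],0],[[12,-1.2,-1.5],0],[[12,-1.2,-1.5],0],[[12,-1.2,-1.5],0]]'
python3 - <<'E'
from h import *
np.set_printoptions(precision=2,suppress=True,linewidth=200)
F=[];P=[]
for i in range(3):
    s=snap('wrist','w5.png' if i==0 else None);st=env.state();F.append(st['force']);P.append(st['position'])
print(np.mean(F,0),np.mean(P,0),st['ft_torque'])
g=s['pixels'].astype(int).sum(2)
for c in(320,324):print(c,'rows215-250',g[215:250,c])
for r in(232,238):print(r,'cols275-300',g[r,275:301],'344-366',g[r,344:366])
E
```

```text
time_s: 9.25
position: [599.2, -17.3, 102.1]
ee_rot: [0.689, -0.158, 0.689, 0.158]
force: [1.1, -0.0, -1.0]
gripper_width: 23.0
[ 0.67  0.02 -1.45] [599.16 -17.33 102.12] [-0.06 -0.11  0.04]
320 rows215-250 [101  84  87  86  82  84  82  81  89 107 105 104 102 101 111 187 248 242 164  39  39  64 161 250 249 247 247 243 274 257 291 283 245 278 254]
324 rows215-250 [ 90  89  93  84  88  84  91  88  97 109 110 111 109 106 127 244 245 233 122  42  41  78 203 248 251 250 249 250 249 248 248 250 248 250 257]
232 cols275-300 [295 292 288 218 214 214 208 205 207 230 289 309 320 328 331 279 286  89  95  87  82  78  87  83  80  89] 344-366 [106 105 105 102 105 108 105  98  85  86  86  87  89  86 101 127 395 715 735 734 734 732]
238 cols275-300 [220 220 216 218 214 215 214 237 455 455 495 494 498 482 303 227  99  95  80  87  96 103 105 103 104 102] 344-366 [114  99 102  98  98  98  99 105 105 105 107 106 109  98  82  83  90 214 536 722 726 728]
```

```bash
python3 -m pendant '[[[2,0,0],0],[[4,0,0],0],[[4,0,0],0],[[4,0,0],0]]' && python3 -m pendant '[[[0,0,0],0],[[0,0,0],0],[[0,0,0],0],[[0,0,0],0]]' 45 && python3 -m pendant '[[[-10,0,0],0],[[-40,0,0],0],[[-80,0,0],0],[[-110,0,0],0],[[-110,0,0],0],[[-110,0,0],0]]'
python3 - <<'E'
from h import *
np.set_printoptions(precision=2,suppress=True,linewidth=200)
s=snap('wrist','w6.png');p,R=tool();print(p,np.array(env.state()['qpos']))
for l in('second_cell','barrel_mouth','pusher_grip'):
  for d in env.cut_out('wrist',l):
    ys,xs=np.nonzero(d['mask']);print(l,d['p'],d['xy'],d['mask'].sum(),xs.min(),xs.max(),ys.min(),ys.max(),atz(s,d['xy'],90))
a=np.linspace(0,2*np.pi,180)
for z,r in((97,12.5),(85,19)):
    q=proj(s,np.c_[599+r*np.cos(a),-17+r*np.sin(a),0*a+z]);print(z,q.min(0),q.max(0))
im=s['pixels'][100:300,220:430];im=(np.clip(im/255.,0,1)**.5*255).astype(np.uint8)
cv2.imwrite('pics/o6.png',cv2.cvtColor(cv2.resize(im,(630,600),interpolation=cv2.INTER_CUBIC),cv2.COLOR_RGB2BGR))
E
```

```text
time_s: 9.8
position: [599.2, -17.3, 98.1]
ee_rot: [0.689, -0.158, 0.689, 0.158]
force: [2.2, 0.3, -1.7]
gripper_width: 23.5
time_s: 10.2
position: [599.1, -17.3, 98.4]
ee_rot: [0.689, -0.158, 0.689, 0.158]
force: [-0.0, 0.4, 0.2]
gripper_width: 45.2
time_s: 10.8
position: [599.9, -17.4, 210.2]
ee_rot: [0.69, -0.158, 0.688, 0.158]
force: [0.8, 0.5, -0.2]
gripper_width: 44.8
[598.82 -17.29 208.34] [-0.07  0.15  1.81  0.    1.19 -0.52]
second_cell 0.64 [323.0, 198.7] 999 308 342 180 216 [598.41 -17.88  90.  ]
barrel_mouth 0.76 [324.5, 168.5] 4504 276 372 125 223 [588.66   5.04  90.  ]
pusher_grip 0.66 [270.3, 20.6] 1816 243 293 0 49 [507.7   84.29  90.  ]
97 [308.31 185.27] [339.95 215.51]
85 [301.09 173.77] [347.14 217.96]
```

View pics/o6.png

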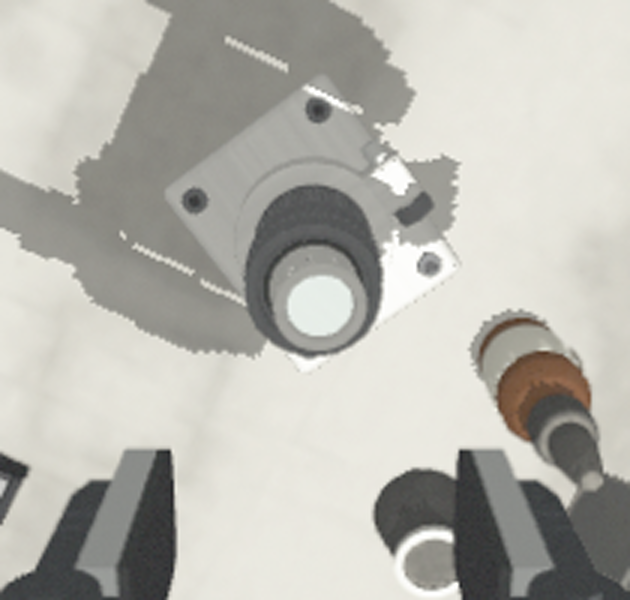

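The cell is at (320,300) in the enlarged crop, upright in the mouth and free of the fingers. Next is the pusher; first I'll check the clearance to the tall instrument near the block.

Run:
```python
from h import *
np.set_printoptions(precision=1,suppress=True)
S={c:snap(c) for c in['scene','side']}
def tri(p,q):
    A=np.zeros((3,3));B=np.zeros(3)
    for c,x in(('scene',p),('side',q)):
        o,d=ray(S[c],x);M=np.eye(3)-np.outer(d,d);A+=M;B+=M@o
    return np.linalg.solve(A,B)
print('pot',tri((248,222),(261,240)),'pot top',tri((246,196),(260,209)))
print('head front low corner',tri((275,120),(250,115)),tri((271,135),(266,134)),'head top front',tri((274,38),(247,32)))
print('grip top',tri((287.5,203),(315,201)))
print(go([544,140,250]))
```

```text
pot [661.7 243.6  27.8] pot top [660.6 243.  110.7]
head front low corner [730.7 107.5 278.9] [673.8 153.3 258.9] head top front [731.4 101.6 482.4]
grip top [543.7 187.1 122.9]
[-43.2 165.2  19.6]
```

```bash
python3 -m pendant '[[[-15,20,4],0],[[-23,55,11],0],[[-23,95,18],0],[[-23,135,26],0],[[-23,175,34],0],[[-23,208,40],0],[[-23,208,40],0],[[-23,208,40],0],[[-23,208,40],0]]' 60
python3 - <<'E'
from h import *
np.set_printoptions(precision=2,suppress=True,linewidth=200)
P=[]
for i in range(3): s=snap('wrist','w7.png');P.append(env.state()['position'])
print(np.mean(P,0))
for l in('pusher_grip','holder_hole'):
  for d in env.cut_out('wrist',l):
    ys,xs=np.nonzero(d['mask']);print(l,d['p'],d['xy'],d['mask'].sum(),xs.min(),xs.max(),ys.min(),ys.max(),atz(s,d['xy'],110))
a=np.linspace(0,2*np.pi,180)
for z,r in((122,14),(85,14),(42,13.5)):
    q=proj(s,np.c_[544+r*np.cos(a),188+r*np.sin(a),0*a+z]);print(z,q.min(0),q.max(0))
im=s['pixels'][60:310,220:430];im=(np.clip(im/255.,0,1)**.5*255).astype(np.uint8)
cv2.imwrite('pics/o7.png',cv2.cvtColor(cv2.resize(im,(504,600),interpolation=cv2.INTER_CUBIC),cv2.COLOR_RGB2BGR))
E
```

```text
time_s: 12.0
position: [544.6, 186.6, 230.7]
ee_rot: [0.689, -0.158, 0.69, 0.158]
force: [-0.1, 0.2, 1.0]
gripper_width: 59.7
[544.84 186.27 230.97]
pusher_grip 0.93 [252.8, 239.5] 645 229 268 223 262 [504.98 126.84 110.  ]
pusher_grip 0.73 [208.0, 184.0] 1837 179 239 158 210 [453.78 156.16 110.  ]
pusher_grip 0.67 [325.1, 192.9] 1403 308 343 165 215 [542.45 190.62 110.  ]
holder_hole 0.92 [597.6, 27.8] 5188 540 639 0 63 [669.93 395.27 110.  ]
holder_hole 0.81 [320.8, 164.9] 4455 285 369 131 216 [529.41 209.8  110.  ]
122 [307.42 183.34] [343.46 217.79]
85 [309.56 173.05] [341.19 203.63]
42 [311.97 164.41] [338.66 190.47]
```

View pics/o7.png

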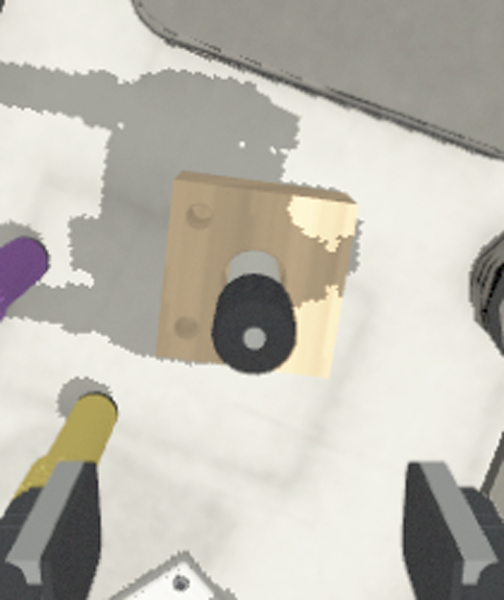

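The pusher stands upright in the wooden block, grip top at crop (253,338), as predicted to about 2 mm. The finger side is clear, so I'll descend and grip.

```bash
python3 -m pendant '[[[30,4,0],0],[[70,4,0],0],[[105,4,0],0],[[125,4,0],0],[[134,4,0],0],[[134,4,0],0],[[134,4,0],0]]' && python3 -m pendant '[[[0,0,0],0],[[0,0,0],0],[[0,0,0],0],[[0,0,0],0],[[0,0,0],0],[[0,0,0],0],[[0,0,0],0],[[0,0,0],0]]' 20 90
python3 - <<'E'
from h import *
P=[]
for i in range(4): snap('wrist');st=env.state();P.append(st['position']+list(st['force']))
print(np.round(np.mean(P,0),2))
E
```

```text
time_s: 12.95
position: [544.0, 191.0, 98.5]
ee_rot: [0.69, -0.158, 0.689, 0.158]
force: [-0.2, 0.3, -0.4]
gripper_width: 59.9
time_s: 13.75
position: [544.1, 191.3, 99.2]
ee_rot: [0.69, -0.158, 0.688, 0.158]
force: [-1.1, -0.8, 6.3]
gripper_width: 26.4
[543.37 190.76 105.63]
```

```bash
python3 -m pendant '[[[-10,0,0],0],[[-40,0,0],0],[[-75,0,0],0],[[-110,0,0],0],[[-125,0,0],0],[[-125,0,0],0],[[-125,0,0],0]]' && python3 -m pendant '[[[0,-20,-4],0],[[0,-50,-10],0],[[0,-88,-17],0],[[0,-126,-24],0],[[0,-164,-32],0],[[0,-195,-38],0],[[0,-212,-41],0],[[0,-212,-41],0],[[0,-212,-41],0],[[0,-212,-41],0]]'
python3 - <<'E'
from h import *
np.set_printoptions(precision=2,suppress=True)
P=[]
for i in range(4): s=snap('wrist','w8.png');st=env.state();P.append(list(st['position'])+list(st['force']))
print(np.round(np.mean(P,0),2));p=np.mean(P,0)[:3]
im=s['pixels'][100:350,220:430];im=(np.clip(im/255.,0,1)**.5*255).astype(np.uint8)
im=cv2.cvtColor(cv2.resize(im,(504,600),interpolation=cv2.INTER_CUBIC),cv2.COLOR_RGB2BGR)
a=np.linspace(0,2*np.pi,60)
for x,y,z,r in((599.1,-17.3,97,12.5),(p[0],p[1],p[2]-89,11)):
    q=(proj(s,np.c_[x+r*np.cos(a),y+r*np.sin(a),0*a+z])-[220,100])*2.4+1
    cv2.polylines(im,[q.astype(int)],True,(0,0,255),1)
cv2.imwrite('pics/o8.png',im)
E
```

```text
time_s: 14.65
position: [542.1, 190.8, 221.1]
ee_rot: [0.689, -0.158, 0.69, 0.158]
force: [1.1, -0.9, -1.5]
gripper_width: 26.0
time_s: 15.65
position: [597.6, -16.4, 221.4]
ee_rot: [0.689, -0.158, 0.69, 0.159]
force: [-0.5, -0.2, -0.8]
gripper_width: 26.1
[597.92 -16.46 222.1    0.09  -0.24  -1.14]
```

View pics/o8.png

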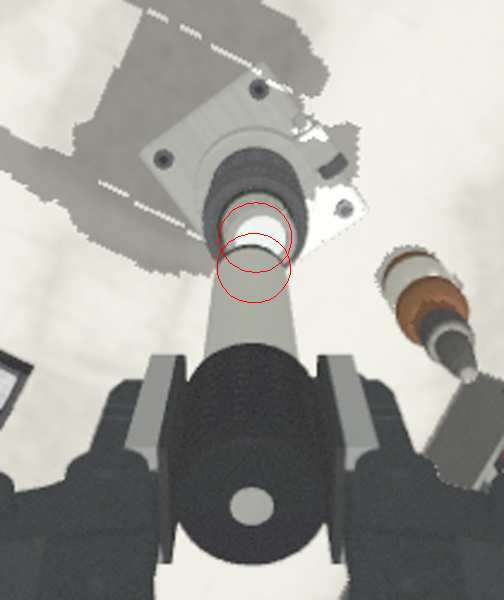

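Run:
```python
from h import *
np.set_printoptions(precision=2,suppress=True)
s=snap('wrist');p=np.array([597.92,-16.46,222.1]);R=tool()[1];a=np.linspace(0,2*np.pi,180)
for dy in(0,-1,-2,-3):
  for h,r in((22.8,14),(-89,11)):
    c=p+R[:,1]*dy;q=proj(s,np.c_[c[0]+r*np.cos(a),c[1]+r*np.sin(a),0*a+p[2]+h]);print(dy,h,q.min(0),q.max(0))
g=s['pixels'].astype(int).sum(2)
print(g[190:212,325]);print(g[320:345,325])
```

```text
0 22.8 [290.49 271.47] [361.26 331.75]
0 -89 [310.05 196.57] [340.57 225.45]
-1 22.8 [290.58 273.79] [361.16 333.74]
-1 -89 [310.07 197.92] [340.55 226.73]
-2 22.8 [290.66 276.09] [361.07 335.71]
-2 -89 [310.08 199.26] [340.53 228.  ]
-3 22.8 [290.75 278.38] [360.97 337.67]
-3 -89 [310.1 200.6] [340.51 229.27]
[556 688 689 692 692 690 690 689 688 689 676 507  57 156 344 343 340 344
 340 340 341 345]
[ 44  40  46  48  46  45  43  45  42  45  44  41  46  43  43 271 587 661
 663 662 659 659 660 660 658]
```

```bash
python3 -m pendant '[[[10,2.2,0.2],0],[[22,2.2,0.2],0],[[30,2.2,0.2],0],[[30,2.2,0.2],0],[[30,2.2,0.2],0]]' && python3 -m pendant '[[[1,0,0],0],[[2,0,0],0],[[3,0,0],0],[[4,0,0],0],[[5,0,0],0],[[6,0,0],0],[[7,0,0],0],[[8,0,0],0],[[9,0,0],0],[[10,0,0],0]]' && python3 -m pendant '[[[2,0,0],0],[[4,0,0],0],[[6,0,0],0],[[8,0,0],0],[[10,0,0],0],[[10,0,0],0]]'
```

```text
time_s: 16.4
position: [597.0, -15.7, 191.5]
ee_rot: [0.689, -0.158, 0.69, 0.158]
force: [1.2, -0.2, -0.2]
gripper_width: 26.1
time_s: 17.4
position: [597.1, -15.6, 182.3]
ee_rot: [0.689, -0.158, 0.689, 0.158]
force: [-3.3, 0.3, 2.8]
gripper_width: 26.0
time_s: 18.0
position: [597.7, -15.7, 171.5]
ee_rot: [0.689, -0.158, 0.689, 0.158]
force: [0.7, -0.2, -0.2]
gripper_width: 26.1
```

```bash
python3 -m pendant '[[[2,0,0],0],[[4,0,0],0],[[6,0,0],0]]' && python3 -m pendant '[[[2,0,0],0],[[4,0,0],0]]'&& python3 -m pendant '[[[1,0,0],0],[[2,0,0],0]]'
```

```text
time_s: 18.3
position: [597.9, -15.8, 166.7]
ee_rot: [0.69, -0.158, 0.689, 0.158]
force: [-1.3, -0.7, 7.6]
gripper_width: 26.3
time_s: 18.5
position: [598.0, -15.9, 163.5]
ee_rot: [0.69, -0.158, 0.689, 0.158]
force: [-2.9, -0.8, 7.9]
gripper_width: 26.0
time_s: 18.7
position: [598.0, -15.8, 161.4]
ee_rot: [0.69, -0.158, 0.689, 0.158]
force: [-1.8, -0.0, 5.8]
gripper_width: 25.8
```

```bash
python3 -m pendant '[[[0.5,0,0],0],[[1,0,0],0],[[1.5,0,0],0],[[2,0,0],0]]' && python3 -m pendant '[[[0.5,0,0],0],[[1,0,0],0]]'&& python3 -m pendant '[[[0.5,0,0],0],[[1,0,0],0]]'
```

```text
time_s: 19.1
position: [598.0, -15.8, 159.2]
ee_rot: [0.69, -0.158, 0.689, 0.158]
force: [-2.1, -0.4, 5.7]
gripper_width: 26.0
time_s: 19.3
position: [598.0, -15.8, 158.2]
ee_rot: [0.69, -0.158, 0.689, 0.158]
force: [-2.6, -0.9, 6.2]
gripper_width: 26.4
time_s: 19.5
position: [598.0, -15.8, 157.2]
ee_rot: [0.69, -0.158, 0.689, 0.158]
force: [-2.1, -1.0, 6.7]
gripper_width: 26.0
```

```bash
python3 -m pendant '[[[0.5,0,0],0],[[0.5,0,0],0]]' && python3 -m pendant '[[[0.5,0,0],0],[[0.5,0,0],0]]'&& python3 -m pendant '[[[0.5,0,0],0],[[0.5,0,0],0]]'
```

```text
time_s: 19.7
position: [597.9, -15.8, 156.5]
ee_rot: [0.69, -0.158, 0.689, 0.158]
force: [-2.1, -0.5, 5.0]
gripper_width: 25.6
time_s: 19.9
position: [597.9, -15.8, 155.8]
ee_rot: [0.69, -0.158, 0.689, 0.158]
force: [-1.2, -0.4, 5.0]
gripper_width: 26.0
time_s: 20.1
position: [597.9, -15.8, 155.3]
ee_rot: [0.69, -0.158, 0.689, 0.158]
force: [-0.9, 0.5, 5.1]
gripper_width: 26.1
```

Tracking well, friction ≈6 N. I'll continue in half-millimetre steps.

```bash
for i in 1; do python3 -m pendant '[[[0.5,0,0],0],[[1,0,0],0]]' ; python3 -m pendant '[[[0.5,0,0],0],[[0.5,0,0],0]]'; python3 -m pendant '[[[0.5,0,0],0],[[0.5,0,0],0]]'; done | grep -E 'posi|force'
```

```text
position: [597.9, -15.8, 154.4]
force: [-0.9, -0.6, 5.6]
position: [597.9, -15.7, 153.7]
force: [-1.4, -0.9, 5.3]
position: [597.9, -15.7, 153.1]
force: [-0.9, -1.5, 5.1]
```

```bash
(python3 -m pendant '[[[0.5,0,0],0],[[0.5,0,0],0]]' ; python3 -m pendant '[[[0.5,0,0],0],[[0.5,0,0],0]]') | grep -E 'posi|force'
```

```text
position: [597.8, -15.7, 152.5]
force: [-0.3, -0.6, 5.4]
position: [597.8, -15.7, 151.9]
force: [-0.7, 0.3, 4.8]
```

```bash
python3 -m pendant '[[[0.5,0,0],0],[[0.5,0,0],0]]' | grep -E 'posi|force'
```

```text
position: [597.8, -15.7, 151.4]
force: [-0.0, -0.2, 4.6]
```

```bash
(python3 -m pendant '[[[0.5,0,0],0],[[0.5,0,0],0]]' ; python3 -m pendant '[[[0.5,0,0],0],[[0.5,0,0],0]]') | grep -E 'posi|force'
```

```text
position: [597.8, -15.7, 151.0]
force: [0.3, -0.3, 4.6]
position: [597.8, -15.7, 150.5]
force: [0.0, -0.6, 5.4]
```

```bash
(python3 -m pendant '[[[0.5,0,0],0],[[0.5,0,0],0]]') | grep -E 'posi|force'
```

```text
position: [597.7, -15.7, 150.0]
force: [-0.6, 0.6, 4.6]
```

```bash
(python3 -m pendant '[[[0.5,0,0],0],[[0.5,0,0],0]]') | grep -E 'posi|force'
```

```text
position: [597.8, -15.7, 149.4]
force: [-0.1, -0.4, 4.7]
```

```bash
(python3 -m pendant '[[[0.5,0,0],0],[[0.5,0,0],0]]') | grep -E 'posi|force'
```

```text
position: [597.7, -15.7, 148.9]
force: [0.4, -0.4, 4.1]
```

```bash
(python3 -m pendant '[[[0.5,0,0],0],[[0.5,0,0],0]]') | grep -E 'posi|force'
```

```text
position: [597.7, -15.7, 148.5]
force: [-0.6, -0.4, 4.7]
```

```bash
(python3 -m pendant '[[[0.5,0,0],0],[[0.5,0,0],0]]') | grep -E 'posi|force'
```

```text
position: [597.7, -15.7, 148.1]
force: [-1.0, 0.4, 5.1]
```

```bash
(python3 -m pendant '[[[0.5,0,0],0],[[0.5,0,0],0]]') | grep -E 'posi|force'
```

```text
position: [597.7, -15.7, 147.5]
force: [-0.7, 0.0, 4.5]
```

```bash
(python3 -m pendant '[[[0.5,0,0],0],[[0.5,0,0],0]]') | grep -E 'posi|force'
```

```text
position: [597.8, -15.7, 147.4]
force: [-0.5, -0.2, 5.9]
```

```bash
(python3 -m pendant '[[[0.5,0,0],0],[[0.5,0,0],0]]') | grep -E 'posi|force'
```

```text
position: [597.8, -15.8, 147.3]
force: [-1.4, -1.0, 9.2]
```

```bash
(python3 -m pendant '[[[0.5,0,0],0],[[0.5,0,0],0]]') | grep -E 'posi|force'
```

```text
position: [597.9, -15.8, 147.3]
force: [-2.3, 1.0, 10.9]
```

```bash
(python3 -m pendant '[[[0.5,0,0],0],[[0.5,0,0],0],[[0.5,0,0],0]]') | grep -E 'posi|force'
```

```text
position: [598.0, -15.9, 147.3]
force: [-3.2, -0.0, 13.4]
```

```bash
(python3 -m pendant '[[[0.4,0,0],0],[[0.4,0,0],0],[[0.4,0,0],0],[[0.4,0,0],0]]') | grep -E 'posi|force'
```

```text
position: [598.0, -15.9, 147.3]
force: [-4.3, -0.3, 15.4]
```

```bash
(python3 -m pendant '[[[0,0,0],0],[[0,0,0],0],[[0,0,0],0],[[0,0,0],0]]') | grep -E 'time|posi|force'; python3 -m pendant '[[[-3,0,0],0],[[-8,0,0],0],[[-18,0,0],0],[[-40,0,0],0],[[-70,0,0],0],[[-78,0,0],0],[[-78,0,0],0],[[-78,0,0],0]]'
python3 - <<'E'
from h import *
np.set_printoptions(precision=2,suppress=True)
P=[]
for i in range(4): s=snap('wrist','w9.png');st=env.state();P.append(list(st['position'])+list(st['force']))
p=np.mean(P,0);print(p);print(tool()[1].T@(np.array([544.2,191.2,225])-p[:3]))
g=s['pixels'].astype(int).sum(2)
print(g[190:212,325]);print(g[320:345,325]);print(g[210,300:352])
a=np.linspace(0,2*np.pi,180)
for h,r in((22.8,14),(-89,11)):
    q=proj(s,np.c_[p[0]+r*np.cos(a),p[1]+r*np.sin(a),0*a+p[2]+h]);print(h,q.min(0),q.max(0))
E
```

```text
time_s: 24.6
position: [598.0, -15.9, 147.2]
force: [-3.7, -1.2, 14.8]
time_s: 25.4
position: [596.7, -15.7, 221.7]
ee_rot: [0.689, -0.158, 0.69, 0.158]
force: [0.4, -1.0, -1.1]
gripper_width: 26.4
[596.25 -15.64 220.91  -0.27  -0.24  -1.39]
[ -3.89 208.88  43.14]
[724 724 721 721 720 720 716 648 334 349 343 255  57 160 340 346 339 341
 340 342 337 342]
[ 46  45  48  45  44  44  48  46  48  47  44  41  53  40  43 271 593 664
 664 661 664 662 657 657 660]
[292 295 300 301 300 298 298 299 305 289 177 269 331 334 334 336 339 337
 339 341 343 340 341 341 339 337 343 341 343 340 342 340 337 336 332 334
 315 190 103 102 109 121 122 166 326 397 599 672 673 674 673 675]
22.8 [290.47 272.44] [361.39 332.82]
-89 [310.56 197.25] [341.11 226.16]
```

Both cells are home, held at about 15–16 N. Returning to the block.

```bash
python3 -m pendant '[[[0,20,4],0],[[0,50,10],0],[[0,88,17],0],[[0,126,25],0],[[0,164,32],0],[[0,195,38],0],[[0,210,41],0],[[0,210,41],0],[[0,210,41],0],[[0,210,41],0]]'
python3 - <<'E'
from h import *
np.set_printoptions(precision=2,suppress=True)
P=[]
for i in range(4): s=snap('wrist','w10.png');st=env.state();P.append(list(st['position'])+list(st['force']))
p=np.mean(P,0);R=tool()[1];print(p)
im=s['pixels'][100:350,220:430];im=(np.clip(im/255.,0,1)**.6*255).astype(np.uint8)
im=cv2.cvtColor(cv2.resize(im,(504,600),interpolation=cv2.INTER_CUBIC),cv2.COLOR_RGB2BGR)
a=np.linspace(0,2*np.pi,60)
t=p[:3]-3.7*R[:,1]+.4*R[:,2]
for x,y,z,r in((543.8,189.4,42,13.5),(t[0],t[1],42,11),(t[0],t[1],p[2]-89,11)):
    q=(proj(s,np.c_[x+r*np.cos(a),y+r*np.sin(a),0*a+z])-[220,100])*2.4+1
    cv2.polylines(im,[q.astype(int)],True,(0,0,255) if r>12 else (0,200,0),1)
cv2.imwrite('pics/o10.png',im)
E
```

```text
time_s: 26.6
position: [543.2, 190.1, 222.6]
ee_rot: [0.689, -0.158, 0.69, 0.157]
force: [-0.5, 0.8, -0.9]
gripper_width: 26.0
[543.3  190.09 222.78  -0.2   -0.27  -1.24]
```

View pics/o10.png

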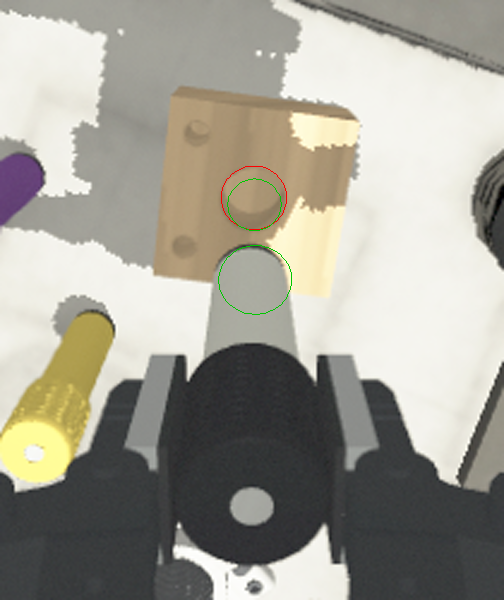

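```bash
(python3 -m pendant '[[[30,1.5,0],0],[[60,1.5,0],0],[[80,1.5,0],0],[[87,1.5,0],0],[[91,1.5,0],0],[[95,1.5,0],0],[[95,1.5,0],0]]' ; python3 -m pendant '[[[0,0,0],0]]')| grep -E 'time|posi|force'
```

```text
time_s: 27.5
position: [542.9, 192.6, 128.6]
force: [-0.3, 0.5, -1.0]
time_s: 27.6
position: [543.1, 192.8, 129.0]
force: [0.2, 0.4, -1.0]
```

```bash
(python3 -m pendant '[[[4,0,0],0],[[8,0,0],0],[[12,0,0],0],[[14,0,0],0]]'; python3 -m pendant '[[[4,0,0],0],[[8,0,0],0],[[11,0,0],0],[[13,0,0],0],[[13,0,0],0]]')| grep -E 'time|posi|force'
```

```text
time_s: 28.0
position: [541.9, 192.5, 113.2]
force: [-0.6, 0.4, -1.2]
time_s: 28.5
position: [542.0, 192.5, 100.4]
force: [0.2, -0.1, -0.7]
```

Now 0.5–1 mm at a time until it touches the bottom, then release.

```bash
(python3 -m pendant '[[[0.7,0,0],0],[[1.4,0,0],0],[[1.4,0,0],0]]')| grep -E 'time|posi|force'
```

```text
time_s: 28.8
position: [542.3, 192.6, 99.6]
force: [-0.8, 0.3, -0.9]
```

```bash
(python3 -m pendant '[[[0.5,0,0],0],[[1,0,0],0],[[1,0,0],0]]')| grep -E 'time|posi|force'
```

```text
time_s: 29.1
position: [542.5, 192.6, 99.2]
force: [-1.9, -0.1, 4.4]
```

```bash
(python3 -m pendant '[[[0,0,0],0],[[0,0,0],0],[[0,0,0],0],[[0,0,0],0],[[0,0,0],0]]' 60; python3 -m pendant '[[[-10,0,0],0],[[-30,0,0],0],[[-70,0,0],0],[[-110,0,0],0],[[-131,0,0],0],[[-131,0,0],0],[[-131,0,0],0],[[-131,0,0],0],[[-131,0,0],0]]')| grep -E 'time|posi|force|width'
python3 - <<'E'
from h import *
np.set_printoptions(precision=2,suppress=True)
s=snap('wrist','w11.png');print(tool()[0])
for d in env.cut_out('wrist','pusher_grip'):
    ys,xs=np.nonzero(d['mask']);print(d['p'],d['xy'],xs.min(),xs.max(),ys.min(),ys.max())
a=np.linspace(0,2*np.pi,180)
for z in(122,85):
    q=proj(s,np.c_[543.5+14*np.cos(a),189.5+14*np.sin(a),0*a+z]);print(z,q.min(0),q.max(0))
w=s['pixels'][60:310,220:430];c=snap('side','side1.png')['pixels'][150:260,270:370]
w=(np.clip(w/255.,0,1)**.5*255).astype(np.uint8)
im=np.hstack([cv2.resize(w,(420,500)),cv2.resize(c,(380,500))]);cv2.imwrite('pics/o11.png',cv2.cvtColor(im,cv2.COLOR_RGB2BGR))
E
```

```text
time_s: 29.6
position: [542.3, 192.6, 98.4]
force: [-0.7, -0.1, 1.4]
gripper_width: 59.6
time_s: 30.5
position: [541.1, 192.2, 227.4]
force: [-0.0, 0.6, 0.1]
gripper_width: 59.8
[541.23 192.25 227.5 ]
0.86 [326.8, 201.7] 309 344 172 224
0.74 [207.9, 193.3] 180 240 165 218
122 [309.02 191.57] [345.33 226.01]
85 [311.11 180.22] [342.94 210.8 ]
```

The pusher's outline matches a rod standing upright at full depth (columns 309–344 seen, 309–345 predicted). Bottom contact also came at the TCP height where I picked it up, 99.2 mm. Handing in.

```bash
python3 -c "
from workcell import env
print(env.sign_off()); print(env.state()['time_s'])"
```

```text
the job is handed in; nothing more can be done
None
the job is handed in; nothing more can be done
```

The job is handed in at about 31 s of the 64 s allowed, and every step appears to have worked. The sign-off gives no verdict, so this rests on my own checks.

- **Second cell:** I stood it in the barrel mouth and let go. The wrist picture showed it upright and clear of the fingers.
- **Pressing home:** I pushed with the white pusher in 0.5 mm steps near the end. Friction was about 5–8 N. The cells stopped with the second cell's top about 27 mm below the mouth, which puts the stop ring near 69 mm, inside the 59–71 mm range. I held for over 0.4 s with the wrist force reading about 15 N, roughly 16 N on the cell once the pusher's weight is added. The highest reading was 15.4 N.
- **Pusher:** It is back in the wooden block and released. It touched bottom at the same height it was picked up from (TCP 99.2 mm), and its outline matches an upright rod at full depth within about 2 px.

**Checks that failed or disagreed:**
- I had used all 12 picture views, so the final combined picture could not be viewed; that last check rests on the network's mask alone.
- I did not look into the bore after pressing.
- Measured TCP positions differed from commanded ones by 1–2 mm, so I aligned the cell and pusher from the wrist pictures.
- The pusher sat about 2–4 mm off the TCP and leaned about 1° in the grip, which I allowed for.

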